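# Hang up the cover and present the truffle dish

## Task

Take the steel cover off the chocolate truffle and hang it by its arched handle on the hook of the stand. Then lift the white dish straight up off its wooden board by one of its two ears and, in the air over the board, turn it a quarter turn (either way) so that the guest can take the other ear, keeping it level and the truffle in the middle of the dish all the time. Finish while still holding the dish up, level and still, at least 6 cm above the board; leave the bell, the price card and the candle where they are.

Things in the scene. Friction and masses are not known exactly. Their poses are not given: they have to be found in the camera images.
- board: fixed flat wooden serving board, 120 x 190 x 12 mm, the dish stands on it; origin at the centre of its underside (on the counter), its y axis runs along its long side, x along its short side; top at z = 12 mm
- dish: white round dish, 134 mm across, rim 18 mm high, 0.25 kg, centred on the board at the start, y axis along the board's y. Origin: centre of its underside, z up. Inside a shallow cone: z 8 mm in the middle, 12 at radius 45, 18 at 64. Two upright ears, flat plates at y = +71 and -71 mm: 36 mm wide (x), 10 mm thick (y), z = 14 to 48 mm; pinch one from above across its thickness
- dish_ear_a (a point): middle of the top edge of the ear at the dish's +y side (48 mm above the dish's underside)
- dish_ear_b (a point): middle of the top edge of the ear at the dish's -y side (48 mm above the dish's underside)
- truffle: brown chocolate ball, 28 mm across, 20 g, rigid, loose in the middle of the dish under the cover; it rolls easily and its axes turn with it, use truffle_center
- truffle_center (a point): centre of the ball
- cover: steel upturned bowl, rim 80 mm across, on three tiny feet 11 mm above the dish's underside, 0.12 kg. Origin: middle of the feet; flat top at z = 42 mm. On it an arch of 8 mm bar in its y-z plane: upright legs at y = +24 and -24 mm (56 mm over both; close on their outsides), straight to z = 84 mm, then a bar along y, centre line at z = 92 mm; opening 40 wide, 46 high
- cover_bar (a point): middle of the handle's horizontal bar, on its centre line, 92 mm above the cover's origin
- stand: fixed dark steel stand: base plate 125 x 80 x 10 mm, a 16 mm post at x = +64 mm up to z = 200 mm, and a hook of 8 mm round bar that runs from the post at z = 180 mm level in the stand's -x direction (roughly towards the robot) to x = -14 mm, then bends up. Origin on the counter under the place where the cover is to hang
- hook_arm (a point): point on the centre line of the hook's level arm, 180 mm above the counter, over the stand's origin: where the bar is to rest on it (bar centre then 8 mm higher)
- hook_tip (a point): end of the hook's upturned tip, at x = -30 mm, z = 202 mm in the stand's frame (the round end reaches 4 mm farther, to z = 206 mm and x = -34 mm)
- counter_bell: bystander: round counter bell, 76 mm across, 56 mm high
- price_card: bystander: small folded price card, 44 x 70 x 54 mm, at the left
- candle: bystander: small round tea candle, 38 mm across, 15 mm high, on the counter between the board and the stand
There are look-alikes about, which are no part of the job. What is shaped like the cover but black is not meant.

How it is judged:
On the way, in this order (a step that is already met when the one before it is completed fails the run):
1. the cover hangs on the hook by its handle, let go (x of cover_bar in the frame of stand between -0.03 and 0.056 m and y of cover_bar in the frame of stand between -0.024 and 0.024 m and height (world z) of cover_bar above 0.18 m and contact force between cover and stand above 0.3 N and contact force between cover and the fingers below 0.01 N), for 0.3 s.
2. the dish has been lifted off the board, level and not yet turned, with the truffle in the middle (height (world z) of dish above 0.03 m and angle between the y axis of dish and the y axis of board, either way round below 0.4 rad and angle between dish's own z axis and vertical below 0.14 rad and horizontal distance between truffle_center and dish below 0.02 m and contact force between dish and the fingers above 0.5 N), for 0.1 s.
At the end, for the whole second after the job is handed in: Fingers hold the dish over the board (centre within 12 cm), over 55 mm above its top, touching nothing else, still, level to 0.1 rad, a quarter turn from its start to 0.15 rad; truffle within 15 mm of its middle, not held; cover hanging by its bar on the hook arm, let go (all of step 1 and height (world z) of dish above 0.067 m and horizontal distance between dish and board below 0.12 m and angle between dish's own z axis and vertical below 0.1 rad and angle between the y axis of dish and the x axis of board, either way round below 0.15 rad and horizontal distance between truffle_center and dish below 0.015 m and z of truffle_center in the frame of dish between 0.015 and 0.027 m and contact force between dish and the fingers above 0.5 N and contact force between dish and board below 0.01 N and contact force between dish and stand below 0.01 N and contact force between truffle and the fingers below 0.01 N and linear speed of dish below 0.03 m/s); the arm keeps its last pose, push and grip.
It fails at once if the truffle rolls more than 30 mm from the middle of the dish (horizontal distance between truffle_center and dish above 0.03 m).
It fails at once if the dish is tipped by more than 0.25 rad (angle between dish's own z axis and vertical above 0.25 rad).
It fails at once if the bell, the price card or the candle is moved by more than 30 mm (distance of any of counter_bell, price_card, candle from where it was at the start of the episode above 0.03 m).
It also fails if it takes over 72 s, if anything falls off the work surface, if the arm or the gripper's body presses on something with over 40 N, if the wrist force passes 120 N, or if a joint passes its speed limit or range.

## Robot

A 6-joint arm with a two-finger parallel gripper is mounted at the origin on a cart in front of the work surface, level with it; the furniture and walls round the work are solid. World frame = base frame: x ahead of the robot, y to its left, z up, the work surface at z = 0. Lengths are in m, angles in rad, forces in N, time in s.
With the tool pointing down it reaches from about 0.3 to 1 m from the base axis. Payload 5.1 kg.
Tool frame: the origin (TCP) lies at the very end of the fingers, on their centre line; the grasp point (between the pads) lies 19 mm behind it; z points along the fingers, y is the line along which they close (so a half turn about z gives the same grasp; the last joint's range is limited). The gripper opens to 95 mm and grips with 3 to 60 N. Pads are 20 mm wide; open, the fingers measure 119 mm over their backs; the gripper's body (75 mm by 180 mm) begins 59 mm behind the grasp point.
Start: joints at [-1.278, 0.124, 1.65, -0, 1.367, -0.083], TCP at [0.239, -0.605, 0.215] pointing down, gripper open.
Joint ranges: [-2.61, 2.61], [-1.02, 2.33], [0.03, 2.71], [-1.35, 4.49], [0.32, 2.68], [-2.91, 2.91]. Speed limits (rad/s): [2.57, 2.57, 3.14, 3.14, 3.14, 3.14].

## Interface

Orientations are given as a unit quaternion [x, y, z, w].
In Python, from cell import * gives the robot as it stands.
- The arm moves only by the tool drive_tool, never from a script. Its argument "series" is a list of rows, each an object of numbers: "tx", "ty", "tz": the shift along the tool's x, y, z in cm; "wx", "wy", "wz": the turn, a rotation vector about the tool's x, y, z in degrees; "fingers": the closure, from -1 (fully open) to 1 (shut). A call has 1 to 12 rows; each row is the pose to reach, as a shift and turn from the pose commanded when the call began, along the tool's axes at that moment; what a row does not reach only later rows make up. A row lasts 1/10 s, in which the tool goes at most 50 mm and 8.59 degrees, less where a joint would pass 70% of its speed; a pose out of reach is approached as far as the arm can. A call with a gripper value outside its range is refused whole. The fingers move at their own pace and stop on an object; "squeeze" is the grip in N (left out, the last holds). Time passes only in rows, so rows that repeat a pose let the fingers close. It gives the time, the measured TCP pose, the force, the opening and the grip force at its end, in the units of the state.
- get_obs(): the state, without advancing time (a new reading comes with each control period).
- read_camera(name): name is "scene" or "top" or "wrist"; returns (picture, depth): 400x640x3 uint8, red, green, blue; 400x640 float32, m along the optical axis (not along the pixel's ray), 0 where there is no reading.
- camera_model(name): a dict with "K" (3x3 intrinsics, pixels), "R" (3x3) and "t" (3): a world point X has camera coordinates R X + t. Camera axes: x right, y down, z forward; pixel columns grow to the right and rows downward; lengths in m; the calibration is good to about 2 mm. The wrist camera is an equidistant fisheye: a pixel r from the principal point sees the ray r / f radians off the axis. A picture is of the moment at which its call begins: read the wrist's pose just before it. camera_model takes no time and is no camera call; for the wrist camera it gives the pose at the moment of the call.
- finish_job(): hands the job in; it is judged then, once.
The state is a dict: "time": time; "qpos": joint angles; "qd": joint speeds; "joint_efforts": joint torques, N m; "ee_pos": TCP position; "orientation": TCP orientation; "contact_force": force on the tool from outside, world axes, zero at the start; "wrist_torque": the same for the moment, N m; "grip_width": opening from 0.0 (shut) to 1.0 (fully open); "grip_force": force on a finger pad.
Only numpy, scipy, OpenCV 4.12 (cv2) and the standard library are available. Lean on these libraries where they do the work, as an engineer would, in place of code of your own. Each camera call takes 0.05 s, during which the arm holds its last target. There are 200 camera calls.

## Working session

There is one attempt and no reset: what is moved stays moved. The work goes in short steps, Python scripts to look and compute and a tool call to move; the robot and the scene stay as the last step left them, time stands still between calls to the robot, and variables do not carry over. Pictures are saved under pics/ and viewed, at most 10 in all, crops included, and the job is handed in when it is done.

Besides the shell and the picture viewer there is one more tool, called after "Call:" by a JSON object that holds its "method" and its "body". drive_tool: Moves the arm, as the interface text tells. Its arguments: {"type":"object","properties":{"series":{"type":"array","items":{"type":"object","properties":{"tx":{"type":"number"},"ty":{"type":"number"},"tz":{"type":"number"},"wx":{"type":"number"},"wy":{"type":"number"},"wz":{"type":"number"},"fingers":{"type":"number"}}}},"squeeze":{"type":"number"}},"required":["series"]}

```bash
mkdir -p pics
cat > h.py <<'E'
from cell import *
import numpy as np, cv2
from scipy.spatial.transform import Rotation as Ro
def snap(n,f):
    m=camera_model(n); p,d=read_camera(n); np.savez(f'pics/{f}.npz',p=p,d=d,K=m['K'],R=m['R'],t=m['t'])
    cv2.imwrite(f'pics/{f}.png',p[:,:,::-1]); return p,d,m
def cloud(f):
    z=np.load(f'pics/{f}.npz'); d=z['d']; v,u=np.mgrid[:400,:640]; K=z['K']
    c=np.stack([(u-K[0,2])/K[0,0]*d,(v-K[1,2])/K[1,1]*d,d],-1)
    return (c-z['t'])@z['R'], z['p'], d   # R^T (c-t)
def rel(target):
    o=get_obs(); R=Ro.from_quat(o['orientation']); return R.inv().apply(np.array(target)-o['ee_pos'])*100
E
python3 - <<'E'
from h import *
snap('scene','s0'); snap('top','t0'); o=get_obs(); print(o)
print(Ro.from_quat(o['orientation']).as_matrix().round(3))
E
```

```text
{'time': 0.1, 'qpos': array([-1.27755909e+00,  1.24410864e-01,  1.65152445e+00, -1.19144695e-05,
        1.36750672e+00, -8.25711995e-02]), 'qd': array([-0.00010572, -0.00205299, -0.00578234,  0.00027301, -0.00074791,
       -0.00261168]), 'joint_efforts': array([ 9.92882378e-04, -4.18880761e+01, -3.61097968e+01,  7.76778278e-02,
        4.61378088e-02, -6.74617218e-05]), 'ee_pos': array([ 0.23838541, -0.60408657,  0.21353643]), 'orientation': array([ 9.82397240e-01,  1.86801521e-01, -1.03021809e-04, -9.18954672e-04]), 'contact_force': array([-0.60757625,  0.86491013,  0.34321864]), 'wrist_torque': array([-0.03739415,  0.02990178,  0.07481405]), 'grip_force': 0.0, 'grip_width': 0.9985006555089622}
[[ 0.93   0.367 -0.001]
 [ 0.367 -0.93   0.002]
 [ 0.    -0.002 -1.   ]]
```

View pics/s0.png

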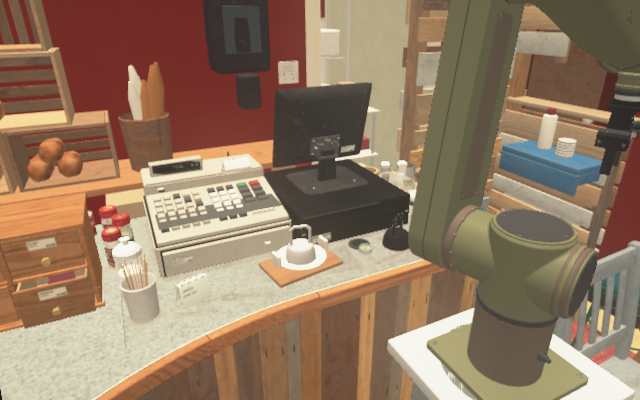

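View pics/t0.png

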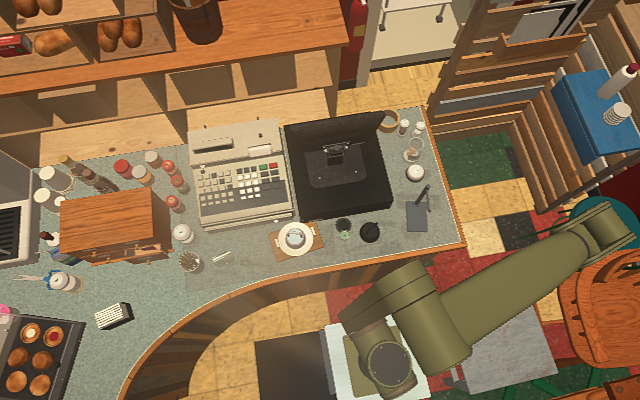

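The top view shows the steel cover on the dish at (296,238), the black look-alike at (370,232), the candle at (343,228), the stand at about (418,210) and the bell at (415,172). The steel cover on the white dish and board is the one described. I'll confirm it in an enlarged crop.

Run:
```python
from h import *
P,p,d=cloud('t0')
c=cv2.resize(p[150:270,260:450,::-1],None,fx=4.2,fy=4.2,interpolation=cv2.INTER_CUBIC); cv2.imwrite('pics/c1.png',c)
for u,v in [(296,238),(370,232),(343,228),(418,222),(424,190),(415,172),(272,240),(325,235),(222,257),(340,190)]: print(u,v,P[v,u].round(3))
# height map of zones
q=P[150:270,260:450].reshape(-1,3); 
b=(q[:,2]>0.15)&(q[:,2]<0.25)
print(np.array(sorted(map(tuple,q[b].round(3))))[::3])
```

```text
296 238 [0.472 0.202 0.064]
370 232 [ 0.45  -0.078  0.041]
343 228 [0.495 0.016 0.003]
418 222 [ 0.464 -0.278  0.007]
424 190 [ 0.539 -0.283  0.163]
415 172 [ 0.659 -0.309  0.045]
272 240 [0.493 0.295 0.016]
325 235 [0.479 0.09  0.005]
222 257 [0.465 0.493 0.002]
340 190 [0.614 0.009 0.106]
[[ 0.446 -0.272  0.203]
 [ 0.449 -0.273  0.204]
 [ 0.451 -0.266  0.191]
 [ 0.46  -0.271  0.182]
 [ 0.465 -0.27   0.18 ]
 [ 0.468 -0.27   0.182]
 [ 0.472 -0.271  0.183]
 [ 0.476 -0.272  0.18 ]
 [ 0.48  -0.274  0.18 ]
 [ 0.484 -0.276  0.187]
 [ 0.489 -0.274  0.187]
 [ 0.495 -0.279  0.188]
 [ 0.501 -0.283  0.181]
 [ 0.505 -0.281  0.179]
 [ 0.513 -0.283  0.179]
 [ 0.519 -0.284  0.182]
 [ 0.524 -0.286  0.179]
 [ 0.526 -0.285  0.185]
 [ 0.529 -0.286  0.185]
 [ 0.531 -0.283  0.183]
 [ 0.533 -0.289  0.204]
 [ 0.534 -0.287  0.201]
 [ 0.535 -0.287  0.16 ]
 [ 0.535 -0.282  0.192]
 [ 0.536 -0.284  0.198]
 [ 0.538 -0.288  0.2  ]
 [ 0.539 -0.285  0.199]
 [ 0.54  -0.281  0.171]
 [ 0.541 -0.288  0.202]
 [ 0.543 -0.283  0.182]
 [ 0.544 -0.283  0.197]
 [ 0.707 -0.021  0.238]
 [ 0.708  0.002  0.205]
 [ 0.708  0.024 
[... 2764 characters left out ...]
  ]
 [ 0.777  0.267  0.196]
 [ 0.778  0.244  0.203]
 [ 0.779  0.262  0.206]
 [ 0.78   0.212  0.155]
 [ 0.781  0.258  0.202]
 [ 0.781  0.276  0.208]
 [ 0.782  0.236  0.167]
 [ 0.782  0.263  0.161]
 [ 0.782  0.275  0.156]
 [ 0.783  0.199  0.161]
 [ 0.783  0.217  0.167]
 [ 0.783  0.224  0.178]
 [ 0.783  0.228  0.172]
 [ 0.783  0.235  0.182]
 [ 0.783  0.245  0.152]
 [ 0.783  0.268  0.151]
 [ 0.784  0.209  0.171]
 [ 0.784  0.215  0.156]
 [ 0.784  0.228  0.176]
 [ 0.784  0.236  0.171]
 [ 0.784  0.245  0.158]
 [ 0.784  0.272  0.152]
 [ 0.785  0.207  0.159]
 [ 0.785  0.22   0.173]
 [ 0.785  0.279  0.153]
 [ 0.786  0.248  0.155]
 [ 0.787  0.212  0.175]
 [ 0.787  0.239  0.167]
 [ 0.79   0.227  0.174]]
```

View pics/c1.png

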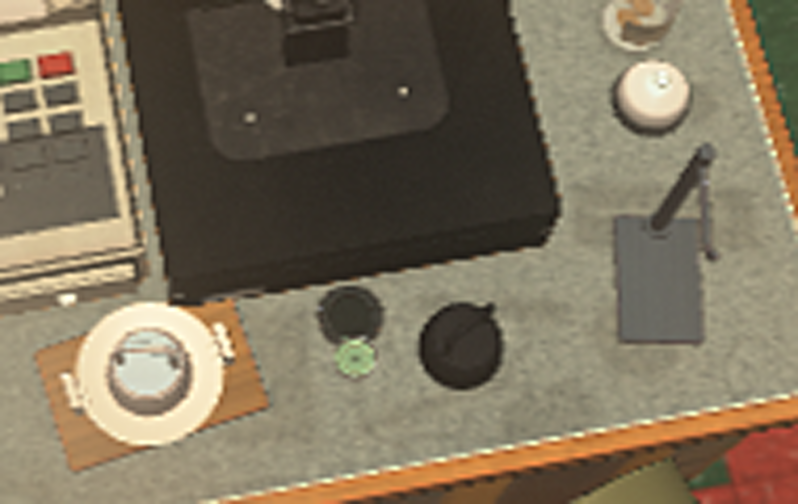

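The crop confirms it. The steel cover with its arch is on the white dish at crop (148,370), with the ears at (72,392) and (222,340). The black look-alike is at (460,345), the candle at (355,357) and the hook at (710,200). Next I measure the poses from depth.

Run:
```python
from h import *
from scipy.optimize import least_squares
P,p,d=cloud('t0')
# board: corners by crop px -> ray with plane z=0.012
z=np.load('pics/t0.npz')
def ray(cu,cv,h):
    u=(cu+.5)/4.2+260-.5;v=(cv+.5)/4.2+150-.5
    c=np.linalg.inv(z['K'])@[u,v,1]; r=z['R'].T@c; o=-z['R'].T@z['t']; return o+r*(h-o[2])/r[2]
C=[ray(*a,0.012) for a in [(38,355),(73,468),(268,405),(230,303)]]
print('corners',np.round(C,3)); c=np.mean(C,0); e=(C[0]+C[1]-C[2]-C[3])/2; print('board c',c.round(3),'len',np.linalg.norm(e[:2]),'yaw+y',np.degrees(np.arctan2(-e[0],e[1])))
for a in [(72,392),(222,340)]: print('ear',ray(*a,0.058).round(3))
for a in [(118,358),(180,350)]: print('bar',ray(*a,0.115).round(3))
print('tip,post',ray(712,255,.203).round(3),ray(706,152,.2).round(3))
q=[ray(*a,.01) for a in [(614,217),(620,341),(702,343),(702,217)]];print('base',np.round(q,3),np.mean(q,0))
print('candle',ray(355,357,.015),'black',ray(460,345,.04), 'dish rim',[ray(*a,.03).round(3) for a in [(75,372),(223,372)]])
r=P.reshape(-1,3); m=(np.hypot(r[:,0]-.472,r[:,1]-.2)<.06)&(r[:,2]>.085)
print(r[m].round(3))
P2,_,_=cloud('s0'); r=P2.reshape(-1,3); m=(np.hypot(r[:,0]-.472,r[:,1]-.2)<.06)&(r[:,2]>.085)
print(r[m].round(3)[::2])
```

```text
corners [[0.52  0.304 0.012]
 [0.41  0.288 0.012]
 [0.435 0.105 0.012]
 [0.537 0.122 0.012]]
board c [0.476 0.205 0.012] len 0.18427886858982787 yaw+y 6.637288294034776
ear [0.468 0.276 0.058]
ear [0.491 0.137 0.058]
bar [0.475 0.229 0.115]
bar [0.473 0.176 0.115]
tip,post [ 0.449 -0.267  0.203] [ 0.539 -0.287  0.2  ]
base [[ 0.556 -0.252  0.01 ]
 [ 0.437 -0.227  0.01 ]
 [ 0.421 -0.301  0.01 ]
 [ 0.541 -0.334  0.01 ]] [ 0.48854683 -0.27811681  0.01      ]
candle [0.46459497 0.018055   0.015     ] black [ 0.45213446 -0.07493951  0.04      ] dish rim [array([0.493, 0.272, 0.03 ]), array([0.469, 0.14 , 0.03 ])]
[[0.488 0.23  0.11 ]
 [0.487 0.227 0.11 ]
 [0.485 0.223 0.115]
 [0.483 0.22  0.118]
 [0.482 0.216 0.122]
 [0.48  0.212 0.124]
 [0.482 0.209 0.115]
 [0.482 0.205 0.116]
 [0.479 0.202 0.121]
 [0.48  0.198 0.117]
 [0.479 0.195 0.118]
 [0.476 0.191 0.125]
 [0.477 0.188 0.119]
 [0.478 0.184 0.114]
 [0.484 0.231 0.11 ]
 [0.484 0.228 0.107]
 [0.481 0.224 0.117]
 [0.48  0.22  0.119]
 [0.478 0.217 0.122]
 [0.477 0.213 0.123]
 [0.478 0.21  0.117]
 [0.477 0.206 0.12 ]
 [0.475 0.202 0.123]
 
[... 770 characters left out ...]
0.109]
 [0.479 0.228 0.113]
 [0.48  0.223 0.111]
 [0.477 0.219 0.111]
 [0.477 0.213 0.11 ]
 [0.474 0.209 0.11 ]
 [0.473 0.193 0.107]
 [0.471 0.188 0.107]
 [0.472 0.182 0.105]
 [0.48  0.231 0.11 ]
 [0.477 0.227 0.11 ]
 [0.472 0.188 0.103]
 [0.47  0.183 0.103]
 [0.481 0.233 0.107]
 [0.479 0.229 0.107]
 [0.469 0.187 0.102]
 [0.482 0.235 0.104]
 [0.479 0.231 0.105]
 [0.469 0.184 0.098]
 [0.482 0.233 0.101]
 [0.472 0.188 0.095]
 [0.469 0.184 0.096]
 [0.479 0.234 0.1  ]
 [0.469 0.189 0.094]
 [0.469 0.184 0.093]
 [0.479 0.234 0.097]
 [0.472 0.188 0.089]
 [0.474 0.182 0.087]
 [0.482 0.233 0.093]
 [0.473 0.188 0.086]
 [0.47  0.183 0.086]
 [0.482 0.234 0.09 ]
 [0.482 0.236 0.087]
 [0.482 0.231 0.086]]
```

Call:
{"method": "drive_tool", "body": {"series": [{"tz": -4, "fingers": -1}, {"tz": -8}, {"tx": 3, "ty": -4, "tz": -8, "wz": 6}, {"tx": 6, "ty": -8, "tz": -8, "wz": 12}, {"tx": 9, "ty": -11.6, "tz": -8, "wz": 18}, {"tx": 12, "ty": -15.4, "tz": -8, "wz": 24}, {"tx": 15, "ty": -19.3, "tz": -8, "wz": 30}, {"tx": 18, "ty": -23.2, "tz": -8, "wz": 33.3}, {"tx": 21, "ty": -27, "tz": -8, "wz": 33.3}, {"tx": 24, "ty": -31, "tz": -8, "wz": 33.3}, {"tx": 26, "ty": -33.5, "tz": -8, "wz": 33.3}, {"tx": 26, "ty": -33.5, "tz": -8, "wz": 33.3}]}}

```text
validation failed for argument at $.se...
```

Run:
```python
from h import *
o=get_obs(); print(o['time'],o['ee_pos'],o['qpos']); print(Ro.from_quat(o['orientation']).as_matrix().round(3)); print(rel([.476,.208,.24]))
```

```text
0.1 [ 0.23838541 -0.60408657  0.21353643] [-1.27755909e+00  1.24410864e-01  1.65152445e+00 -1.19144695e-05
  1.36750672e+00 -8.25711995e-02]
[[ 0.93   0.367 -0.001]
 [ 0.367 -0.93   0.002]
 [ 0.    -0.002 -1.   ]]
[ 51.90928031 -66.82479553  -2.5158184 ]
```

Call:
{"method": "drive_tool", "body": {"series": [{"tx": 0, "ty": 0, "tz": -4, "wx": 0, "wy": 0, "wz": 0, "fingers": -1}, {"tx": 0, "ty": 0, "tz": -8, "wx": 0, "wy": 0, "wz": 0, "fingers": -1}, {"tx": 3, "ty": -4, "tz": -8, "wx": 0, "wy": 0, "wz": 6, "fingers": -1}, {"tx": 6, "ty": -8, "tz": -8, "wx": 0, "wy": 0, "wz": 12, "fingers": -1}, {"tx": 9, "ty": -11.6, "tz": -8, "wx": 0, "wy": 0, "wz": 18, "fingers": -1}, {"tx": 12, "ty": -15.4, "tz": -8, "wx": 0, "wy": 0, "wz": 24, "fingers": -1}, {"tx": 15, "ty": -19.3, "tz": -8, "wx": 0, "wy": 0, "wz": 30, "fingers": -1}, {"tx": 18, "ty": -23.2, "tz": -8, "wx": 0, "wy": 0, "wz": 33.3, "fingers": -1}, {"tx": 21, "ty": -27, "tz": -8, "wx": 0, "wy": 0, "wz": 33.3, "fingers": -1}, {"tx": 24, "ty": -31, "tz": -8, "wx": 0, "wy": 0, "wz": 33.3, "fingers": -1}, {"tx": 26, "ty": -33.5, "tz": -8, "wx": 0, "wy": 0, "wz": 33.3, "fingers": -1}, {"tx": 26, "ty": -33.5, "tz": -8, "wx": 0, "wy": 0, "wz": 33.3, "fingers": -1}]}}

```text
time: 1.3
ee_pos: [0.358, -0.1946, 0.2945]
orientation: [0.995, -0.1, 0.0, -0.0]
contact_force: [-0.3, -1.1, -1.0]
grip_width: 1.002
grip_force: 0.0
```

Run:
```python
from h import *
o=get_obs(); print(o['time'],o['ee_pos'],o['qpos']); print(Ro.from_quat(o['orientation']).as_matrix().round(3)); print(rel([.476,.208,.24]))
```

```text
1.3 [ 0.35800351 -0.19459528  0.29453706] [-6.30412742e-01 -4.81802821e-01  2.04444003e+00  8.36057157e-04
  1.57859354e+00  1.14024489e+00]
[[ 0.98  -0.199  0.001]
 [-0.199 -0.98   0.   ]
 [ 0.001 -0.001 -1.   ]]
[  3.56847869 -41.79739958   5.48156811]
```

Call:
{"method": "drive_tool", "body": {"series": [{"tx": 0.3, "ty": -3, "tz": 0, "wx": 0, "wy": 0, "wz": 0, "fingers": -1}, {"tx": 0.6, "ty": -7, "tz": 0, "wx": 0, "wy": 0, "wz": 0, "fingers": -1}, {"tx": 1, "ty": -11, "tz": 0, "wx": 0, "wy": 0, "wz": 0, "fingers": -1}, {"tx": 1.3, "ty": -15, "tz": 0, "wx": 0, "wy": 0, "wz": 0, "fingers": -1}, {"tx": 1.6, "ty": -19, "tz": 0, "wx": 0, "wy": 0, "wz": 0, "fingers": -1}, {"tx": 2, "ty": -23, "tz": 0, "wx": 0, "wy": 0, "wz": 0, "fingers": -1}, {"tx": 2.4, "ty": -27, "tz": 1, "wx": 0, "wy": 0, "wz": 0, "fingers": -1}, {"tx": 2.7, "ty": -31, "tz": 2, "wx": 0, "wy": 0, "wz": 0, "fingers": -1}, {"tx": 3, "ty": -35, "tz": 3, "wx": 0, "wy": 0, "wz": 0, "fingers": -1}, {"tx": 3.3, "ty": -39, "tz": 4, "wx": 0, "wy": 0, "wz": 0, "fingers": -1}, {"tx": 3.6, "ty": -41.8, "tz": 5.5, "wx": 0, "wy": 0, "wz": 0, "fingers": -1}, {"tx": 3.6, "ty": -41.8, "tz": 5.5, "wx": 0, "wy": 0, "wz": 0, "fingers": -1}]}}

```text
time: 2.5
ee_pos: [0.4774, 0.2056, 0.2362]
orientation: [0.995, -0.101, -0.003, 0.001]
contact_force: [0.7, -1.2, -1.8]
grip_width: 1.001
grip_force: 0.0
```

Run:
```python
from h import *
p,d,m=snap('wrist','w1')
o=get_obs(); print(o['ee_pos'],Ro.from_quat(o['orientation']).as_matrix().round(3)); print(m)
```

```text
[0.47757336 0.20440736 0.23747797] [[ 0.979 -0.202 -0.004]
 [-0.202 -0.979 -0.002]
 [-0.003  0.003 -1.   ]]
{'K': array([[309.70691629,   0.        , 318.98080855],
       [  0.        , 309.70691629, 200.62541439],
       [  0.        ,   0.        ,   1.        ]]), 'R': array([[-0.20151612, -0.97947909,  0.00346055],
       [-0.93506769,  0.19342847,  0.29704182],
       [-0.29161561,  0.05662286, -0.9548582 ]]), 't': array([0.29767844, 0.36609432, 0.53986263])}
```

View pics/w1.png

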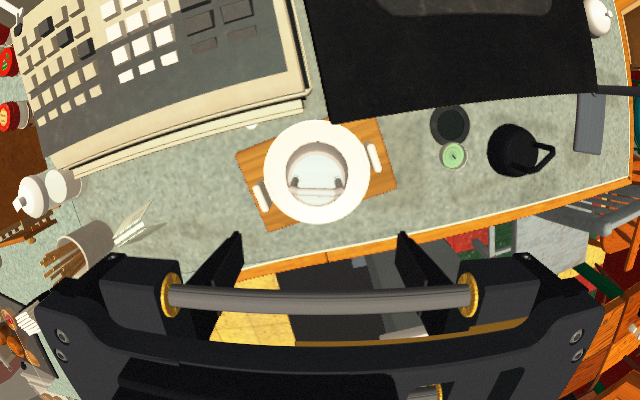

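The wrist view shows the handle bar level in the picture from (290,189) to (345,190), so the tool yaw already matches it. The ears are at (261,197) and (374,158).

```bash
cat >> h.py <<'E'
def wray(f,u,v,h):
    z=np.load(f'pics/{f}.npz'); K=z['K']; a=np.array([u-K[0,2],v-K[1,2]]); r=np.hypot(*a); th=r/K[0,0]
    c=np.r_[a/r*np.sin(th),np.cos(th)]; w=z['R'].T@c; o=-z['R'].T@z['t']; return o+w*(h-o[2])/w[2]
E
python3 - <<'E'
from h import *
p=cv2.imread('pics/w1.png'); cv2.imwrite('pics/c2.png',cv2.resize(p[110:240,225:405],None,fx=4.4,fy=4.4,interpolation=cv2.INTER_CUBIC))
print(wray('w1',290,189,.115),wray('w1',345,190,.115),wray('w1',261,197,.06),wray('w1',374,158,.06))
E
```

```text
[0.4883017  0.23269716 0.115     ] [0.47644826 0.18038102 0.115     ] [0.47237355 0.27666246 0.06      ] [0.49130704 0.13899827 0.06      ]
```

View pics/c2.png

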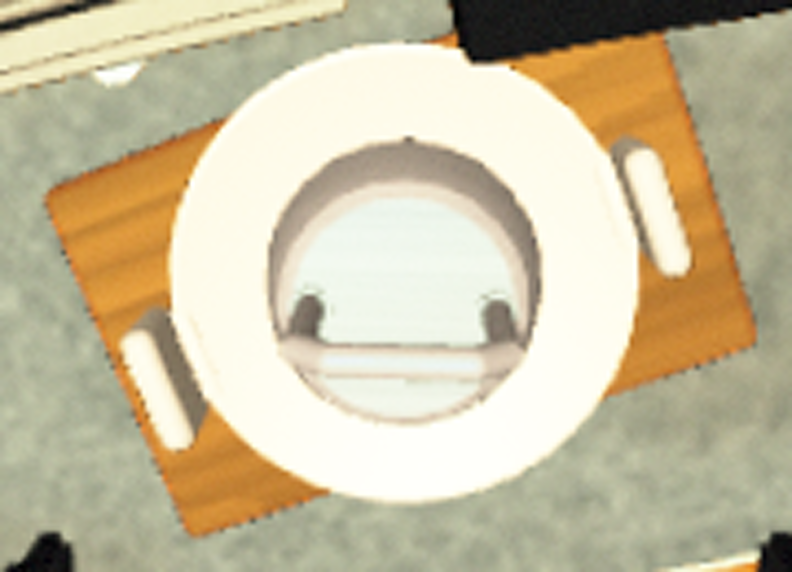

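Run:
```python
from h import *
b=wray('w1',316.6,192,.115);print(b,wray('w1',289.3,190,.115)-wray('w1',343.9,191.4,.115)); print('ears',wray('w1',261.4,199.1,.06),wray('w1',375.5,158.2,.06))
for h in [.477,.479]: print(rel([h,b[1],.080]))
P,p,d=cloud('t0'); r=P.reshape(-1,3); m=(r[:,2]>.06)&(r[:,2]<.3)&(r[:,1]>-.05)&(r[:,1]<.4)&(r[:,0]>.53)&(r[:,0]<.62); q=r[m]
for y in np.arange(-.05,.4,.05):
    s=q[(q[:,1]>y)&(q[:,1]<y+.05)]
    if len(s): print(round(y,2),s[:,0].min(),s[s[:,0].argmin(),2],s[:,2].max())
```

```text
[0.48005239 0.2079259  0.115     ] [0.01218821 0.05190644 0.        ]
ears [0.46977107 0.27685073 0.06      ] [0.49075321 0.13731825 0.06      ]
[-0.07224068 -0.37288981 15.74725132]
[ 0.12362344 -0.41334503 15.74646368]
-0.05 0.5378674862473359 0.11470913123085472 0.11734224983788559
0.0 0.5382276461239055 0.08102761855497437 0.11488956626897256
0.05 0.5382026640324921 0.08816503705159119 0.11467839314217411
0.1 0.5389451650622655 0.08271260485159418 0.11647057326667704
0.15 0.5380048554785357 0.06048456014906795 0.11511778194587172
0.2 0.5555767834599261 0.0763040476534172 0.1345988763701076
0.25 0.5559015538811583 0.0800091885738351 0.1337390204926265
0.3 0.5556847759918883 0.07660356481531515 0.13529306353994297
0.35 0.556727941311233 0.07393316157857421 0.13518336859670108
```

Call:
{"method": "drive_tool", "body": {"series": [{"tx": 0, "ty": -0.4, "tz": 2, "wx": 0, "wy": 0, "wz": 0, "fingers": -1}, {"tx": 0, "ty": -0.4, "tz": 4, "wx": 0, "wy": 0, "wz": 0, "fingers": -1}, {"tx": 0, "ty": -0.4, "tz": 6, "wx": 0, "wy": 0, "wz": 0, "fingers": -1}, {"tx": 0, "ty": -0.4, "tz": 8, "wx": 0, "wy": 0, "wz": 0, "fingers": -1}, {"tx": 0, "ty": -0.4, "tz": 10, "wx": 0, "wy": 0, "wz": 0, "fingers": -1}, {"tx": 0, "ty": -0.4, "tz": 12, "wx": 0, "wy": 0, "wz": 0, "fingers": -1}, {"tx": 0, "ty": -0.4, "tz": 13.5, "wx": 0, "wy": 0, "wz": 0, "fingers": -1}, {"tx": 0, "ty": -0.4, "tz": 15, "wx": 0, "wy": 0, "wz": 0, "fingers": -1}, {"tx": 0, "ty": -0.4, "tz": 15.9, "wx": 0, "wy": 0, "wz": 0, "fingers": -1}, {"tx": 0, "ty": -0.4, "tz": 15.9, "wx": 0, "wy": 0, "wz": 0, "fingers": -1}, {"tx": 0, "ty": -0.4, "tz": 15.9, "wx": 0, "wy": 0, "wz": 0, "fingers": -1}]}}

```text
time: 3.65
ee_pos: [0.4792, 0.2082, 0.0811]
orientation: [0.995, -0.103, 0.0, -0.0]
contact_force: [0.9, -0.3, 1.1]
grip_width: 1.0
grip_force: 0.0
```

Call:
{"method": "drive_tool", "body": {"series": [{"tx": 0, "ty": 0, "tz": 0.4, "wx": 0, "wy": 0, "wz": 0, "fingers": -1}, {"tx": 0, "ty": 0, "tz": 0.4, "wx": 0, "wy": 0, "wz": 0, "fingers": 1}, {"tx": 0, "ty": 0, "tz": 0.4, "wx": 0, "wy": 0, "wz": 0, "fingers": 1}, {"tx": 0, "ty": 0, "tz": 0.4, "wx": 0, "wy": 0, "wz": 0, "fingers": 1}, {"tx": 0, "ty": 0, "tz": 0.4, "wx": 0, "wy": 0, "wz": 0, "fingers": 1}, {"tx": 0, "ty": 0, "tz": 0.4, "wx": 0, "wy": 0, "wz": 0, "fingers": 1}, {"tx": 0, "ty": 0, "tz": 0.4, "wx": 0, "wy": 0, "wz": 0, "fingers": 1}], "squeeze": 20}}

```text
time: 4.35
ee_pos: [0.4788, 0.2082, 0.0768]
orientation: [0.995, -0.103, 0.0, -0.0]
contact_force: [-0.6, 0.2, 0.8]
grip_width: 0.583
grip_force: 20.0
```

Call:
{"method": "drive_tool", "body": {"series": [{"tx": 0, "ty": 0, "tz": -0.5, "wx": 0, "wy": 0, "wz": 0, "fingers": 1}, {"tx": 0, "ty": 0, "tz": -1, "wx": 0, "wy": 0, "wz": 0, "fingers": 1}, {"tx": 0, "ty": 0, "tz": -2, "wx": 0, "wy": 0, "wz": 0, "fingers": 1}, {"tx": 0, "ty": 0, "tz": -3, "wx": 0, "wy": 0, "wz": 0, "fingers": 1}, {"tx": 0, "ty": 0, "tz": -4, "wx": 0, "wy": 0, "wz": 0, "fingers": 1}, {"tx": 0, "ty": 0, "tz": -5.5, "wx": 0, "wy": 0, "wz": 0, "fingers": 1}, {"tx": 0, "ty": 0, "tz": -7, "wx": 0, "wy": 0, "wz": 0, "fingers": 1}, {"tx": 0, "ty": 0, "tz": -8.5, "wx": 0, "wy": 0, "wz": 0, "fingers": 1}, {"tx": 0, "ty": 0, "tz": -10, "wx": 0, "wy": 0, "wz": 0, "fingers": 1}, {"tx": 0, "ty": 0, "tz": -11.5, "wx": 0, "wy": 0, "wz": 0, "fingers": 1}, {"tx": 0, "ty": 0, "tz": -12, "wx": 0, "wy": 0, "wz": 0, "fingers": 1}, {"tx": 0, "ty": 0, "tz": -12, "wx": 0, "wy": 0, "wz": 0, "fingers": 1}]}}

```text
time: 5.55
ee_pos: [0.4794, 0.2084, 0.198]
orientation: [0.995, -0.103, 0.001, -0.0]
contact_force: [-0.7, 0.1, -1.1]
grip_width: 0.587
grip_force: 20.0
```

Run:
```python
from h import *
snap('wrist','w2'); o=get_obs(); print(o['ee_pos'],Ro.from_quat(o['orientation']).as_matrix().round(3)); print(rel([.40,-.255,.20]))
```

```text
[0.47879209 0.20820853 0.19686544] [[ 0.979 -0.204  0.   ]
 [-0.204 -0.979  0.   ]
 [ 0.    -0.    -1.   ]]
[ 1.73239957 46.95420334 -0.32126373]
```

View pics/w2.png

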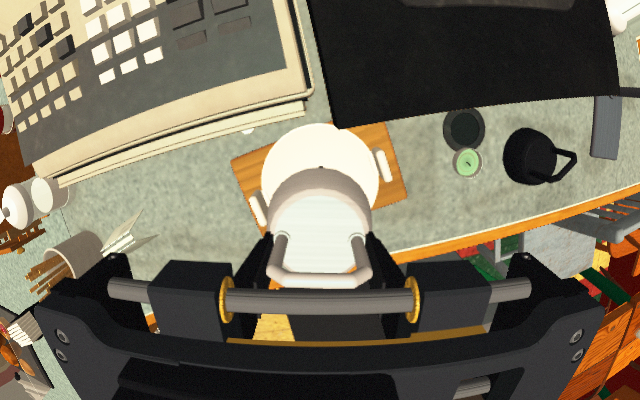

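Call:
{"method": "drive_tool", "body": {"series": [{"tx": 0, "ty": 1, "tz": 0, "wx": 0, "wy": 0, "wz": 0, "fingers": 1}, {"tx": 0, "ty": 3, "tz": 0, "wx": 0, "wy": 0, "wz": 0, "fingers": 1}, {"tx": 0, "ty": 6, "tz": 0, "wx": 0, "wy": 0, "wz": 0, "fingers": 1}, {"tx": 0, "ty": 9, "tz": 0, "wx": 0, "wy": 0, "wz": 0, "fingers": 1}, {"tx": 0, "ty": 12, "tz": 0, "wx": 0, "wy": 0, "wz": 0, "fingers": 1}, {"tx": 0.2, "ty": 15, "tz": 0, "wx": 0, "wy": 0, "wz": 0, "fingers": 1}, {"tx": 0.4, "ty": 18, "tz": 0, "wx": 0, "wy": 0, "wz": 0, "fingers": 1}, {"tx": 0.6, "ty": 21, "tz": 0, "wx": 0, "wy": 0, "wz": 0, "fingers": 1}, {"tx": 0.8, "ty": 24, "tz": 0, "wx": 0, "wy": 0, "wz": 0, "fingers": 1}, {"tx": 1, "ty": 26, "tz": 0, "wx": 0, "wy": 0, "wz": 0, "fingers": 1}, {"tx": 1, "ty": 28, "tz": 0, "wx": 0, "wy": 0, "wz": 0, "fingers": 1}, {"tx": 1, "ty": 29, "tz": 0, "wx": 0, "wy": 0, "wz": 0, "fingers": 1}]}}

```text
time: 6.8
ee_pos: [0.4282, -0.0792, 0.1956]
orientation: [0.995, -0.104, -0.001, 0.0]
contact_force: [0.2, 0.3, -1.3]
grip_width: 0.583
grip_force: 20.0
```

Call:
{"method": "drive_tool", "body": {"series": [{"tx": 0.1, "ty": 2, "tz": 0, "wx": 0, "wy": 0, "wz": 0, "fingers": 1}, {"tx": 0.3, "ty": 4.5, "tz": 0, "wx": 0, "wy": 0, "wz": 0, "fingers": 1}, {"tx": 0.5, "ty": 7, "tz": 0, "wx": 0, "wy": 0, "wz": 0, "fingers": 1}, {"tx": 0.7, "ty": 9.5, "tz": 0, "wx": 0, "wy": 0, "wz": 0, "fingers": 1}, {"tx": 0.9, "ty": 12, "tz": 0, "wx": 0, "wy": 0, "wz": 0, "fingers": 1}, {"tx": 1.1, "ty": 14, "tz": 0, "wx": 0, "wy": 0, "wz": 0, "fingers": 1}, {"tx": 1.2, "ty": 16, "tz": 0, "wx": 0, "wy": 0, "wz": 0, "fingers": 1}, {"tx": 1.2, "ty": 17.5, "tz": 0, "wx": 0, "wy": 0, "wz": 0, "fingers": 1}, {"tx": 1.2, "ty": 18.1, "tz": 0, "wx": 0, "wy": 0, "wz": 0, "fingers": 1}, {"tx": 1.2, "ty": 18.1, "tz": 0, "wx": 0, "wy": 0, "wz": 0, "fingers": 1}, {"tx": 1.2, "ty": 18.1, "tz": 0, "wx": 0, "wy": 0, "wz": 0, "fingers": 1}]}}

```text
time: 7.9
ee_pos: [0.4042, -0.2568, 0.1964]
orientation: [0.995, -0.102, -0.0, -0.0]
contact_force: [-0.2, 0.5, -0.8]
grip_width: 0.584
grip_force: 20.0
```

Run:
```python
from h import *
snap('wrist','w3'); o=get_obs(); print(o['ee_pos'],Ro.from_quat(o['orientation']).as_matrix().round(3)); print(rel([.481,-.274,.18]))
```

```text
[ 0.4042868  -0.25672894  0.19651926] [[ 0.979 -0.203 -0.   ]
 [-0.203 -0.979  0.001]
 [-0.    -0.    -1.   ]]
[7.86253048 0.13237832 1.65045241]
```

View pics/w3.png

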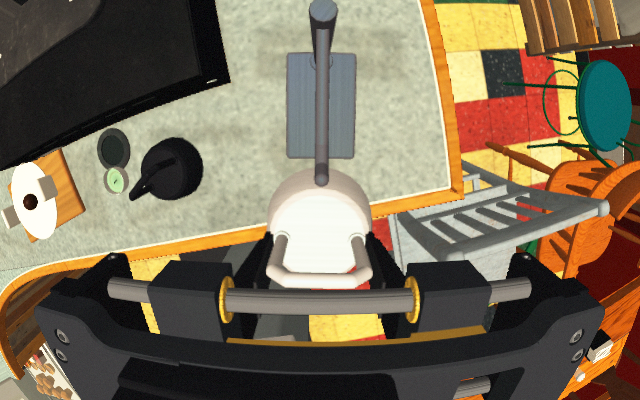

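Call:
{"method": "drive_tool", "body": {"series": [{"tx": 0, "ty": 0.1, "tz": 0.8, "wx": 0, "wy": 0, "wz": 0, "fingers": 1}, {"tx": 0, "ty": 0.1, "tz": 1.6, "wx": 0, "wy": 0, "wz": 0, "fingers": 1}, {"tx": 0.8, "ty": 0.1, "tz": 1.6, "wx": 0, "wy": 0, "wz": 0, "fingers": 1}, {"tx": 1.6, "ty": 0.1, "tz": 1.6, "wx": 0, "wy": 0, "wz": 0, "fingers": 1}, {"tx": 2.4, "ty": 0.1, "tz": 1.6, "wx": 0, "wy": 0, "wz": 0, "fingers": 1}, {"tx": 3.2, "ty": 0.1, "tz": 1.6, "wx": 0, "wy": 0, "wz": 0, "fingers": 1}, {"tx": 4, "ty": 0.1, "tz": 1.6, "wx": 0, "wy": 0, "wz": 0, "fingers": 1}, {"tx": 4, "ty": 0.1, "tz": 1.6, "wx": 0, "wy": 0, "wz": 0, "fingers": 1}]}}

```text
time: 8.75
ee_pos: [0.4442, -0.2668, 0.1808]
orientation: [0.995, -0.102, 0.0, 0.0]
contact_force: [-0.8, 0.0, -1.5]
grip_width: 0.579
grip_force: 20.0
```

Call:
{"method": "drive_tool", "body": {"series": [{"tx": 0.8, "ty": 0, "tz": 0, "wx": 0, "wy": 0, "wz": 0, "fingers": 1}, {"tx": 1.6, "ty": 0, "tz": 0, "wx": 0, "wy": 0, "wz": 0, "fingers": 1}, {"tx": 2.4, "ty": 0, "tz": 0, "wx": 0, "wy": 0, "wz": 0, "fingers": 1}, {"tx": 3.2, "ty": 0, "tz": 0, "wx": 0, "wy": 0, "wz": 0, "fingers": 1}, {"tx": 3.9, "ty": 0, "tz": 0, "wx": 0, "wy": 0, "wz": 0, "fingers": 1}, {"tx": 3.9, "ty": 0, "tz": 0, "wx": 0, "wy": 0, "wz": 0, "fingers": 1}]}}

```text
time: 9.35
ee_pos: [0.4821, -0.2747, 0.1806]
orientation: [0.995, -0.102, 0.0, -0.0]
contact_force: [0.0, 0.2, -1.0]
grip_width: 0.583
grip_force: 20.0
```

Call:
{"method": "drive_tool", "body": {"series": [{"tx": 0, "ty": 0, "tz": 0.7, "wx": 0, "wy": 0, "wz": 0, "fingers": 1}, {"tx": 0, "ty": 0, "tz": 1.4, "wx": 0, "wy": 0, "wz": 0, "fingers": 1}, {"tx": 0, "ty": 0, "tz": 2, "wx": 0, "wy": 0, "wz": 0, "fingers": 1}, {"tx": 0, "ty": 0, "tz": 2.4, "wx": 0, "wy": 0, "wz": 0, "fingers": 1}, {"tx": 0, "ty": 0, "tz": 2.7, "wx": 0, "wy": 0, "wz": 0, "fingers": 1}, {"tx": 0, "ty": 0, "tz": 2.9, "wx": 0, "wy": 0, "wz": 0, "fingers": 1}, {"tx": 0, "ty": 0, "tz": 3, "wx": 0, "wy": 0, "wz": 0, "fingers": 1}, {"tx": 0, "ty": 0, "tz": 3, "wx": 0, "wy": 0, "wz": 0, "fingers": 1}]}}

```text
time: 10.15
ee_pos: [0.4814, -0.2745, 0.1507]
orientation: [0.995, -0.103, 0.0, 0.0]
contact_force: [-0.4, 0.2, -1.7]
grip_width: 0.58
grip_force: 20.0
```

Call:
{"method": "drive_tool", "body": {"series": [{"tx": 0, "ty": 0, "tz": 0.1, "wx": 0, "wy": 0, "wz": 0, "fingers": 1}, {"tx": 0, "ty": 0, "tz": 0.2, "wx": 0, "wy": 0, "wz": 0, "fingers": 1}, {"tx": 0, "ty": 0, "tz": 0.2, "wx": 0, "wy": 0, "wz": 0, "fingers": 1}]}}

```text
time: 10.45
ee_pos: [0.4817, -0.2747, 0.1494]
orientation: [0.995, -0.103, 0.0, 0.0]
contact_force: [-1.3, 1.9, 1.5]
grip_width: 0.581
grip_force: 20.0
```

Contact. Now I open the fingers.

Call:
{"method": "drive_tool", "body": {"series": [{"tx": 0, "ty": 0, "tz": 0, "wx": 0, "wy": 0, "wz": 0, "fingers": -0.2}, {"tx": 0, "ty": 0, "tz": 0, "wx": 0, "wy": 0, "wz": 0, "fingers": -0.6}, {"tx": 0, "ty": 0, "tz": 0, "wx": 0, "wy": 0, "wz": 0, "fingers": -1}, {"tx": 0, "ty": 0, "tz": 0, "wx": 0, "wy": 0, "wz": 0, "fingers": -1}, {"tx": 0, "ty": 0, "tz": 0, "wx": 0, "wy": 0, "wz": 0, "fingers": -1}, {"tx": 0, "ty": 0, "tz": 0, "wx": 0, "wy": 0, "wz": 0, "fingers": -1}, {"tx": 0, "ty": 0, "tz": 0, "wx": 0, "wy": 0, "wz": 0, "fingers": -1}, {"tx": 0, "ty": 0, "tz": 0, "wx": 0, "wy": 0, "wz": 0, "fingers": -1}]}}

```text
time: 11.25
ee_pos: [0.4813, -0.2745, 0.1487]
orientation: [0.995, -0.103, -0.0, -0.0]
contact_force: [-0.1, 1.5, 0.3]
grip_width: 0.998
grip_force: 0.0
```

Call:
{"method": "drive_tool", "body": {"series": [{"tx": 0, "ty": 0, "tz": -1, "wx": 0, "wy": 0, "wz": 0, "fingers": -1}, {"tx": 0, "ty": 0, "tz": -2, "wx": 0, "wy": 0, "wz": 0, "fingers": -1}, {"tx": 0, "ty": 0, "tz": -4, "wx": 0, "wy": 0, "wz": 0, "fingers": -1}, {"tx": 0, "ty": 0, "tz": -6, "wx": 0, "wy": 0, "wz": 0, "fingers": -1}, {"tx": 0, "ty": 0, "tz": -8, "wx": 0, "wy": 0, "wz": 0, "fingers": -1}, {"tx": 0, "ty": 0, "tz": -10, "wx": 0, "wy": 0, "wz": 0, "fingers": -1}, {"tx": 0, "ty": 0, "tz": -12, "wx": 0, "wy": 0, "wz": 0, "fingers": -1}, {"tx": 0, "ty": 0, "tz": -12, "wx": 0, "wy": 0, "wz": 0, "fingers": -1}]}}

```text
time: 12.05
ee_pos: [0.483, -0.2756, 0.2738]
orientation: [0.995, -0.103, 0.004, 0.002]
contact_force: [0.5, -0.2, -0.4]
grip_width: 0.998
grip_force: 0.0
```

Run:
```python
from h import *
o=get_obs(); print(o['time'],o['ee_pos'],o['grip_width'],rel([.468,.275,.27]))
snap('top','t2'); P,p,d=cloud('t2')
q=P[150:290,360:450].reshape(-1,3); b=(q[:,2]>.1)&(q[:,2]<.22)&(np.hypot(q[:,0]-.48,q[:,1]+.274)<.07); 
cv2.imwrite('pics/c4.png',cv2.resize(p[150:270,260:450,::-1],None,fx=4.2,fy=4.2,interpolation=cv2.INTER_CUBIC))
```

```text
12.05 [ 0.48297383 -0.27559575  0.27375743] 0.9981084886109437 [-12.69734913 -53.59763325   0.10575692]
```

View pics/c4.png

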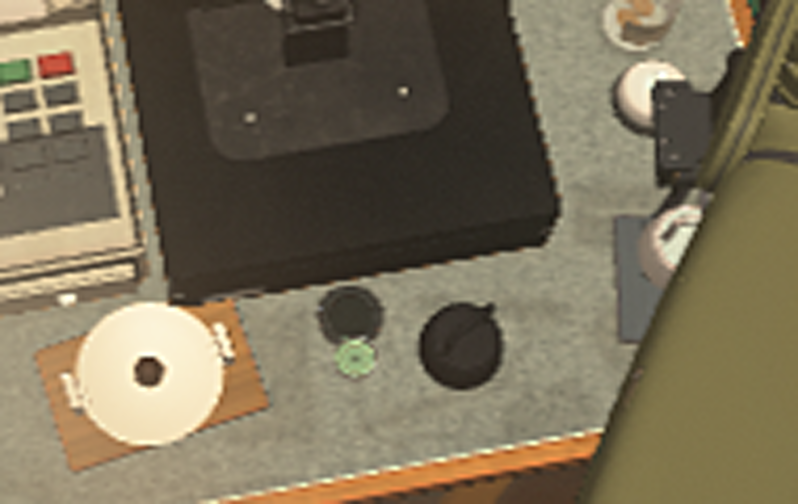

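The cover hangs on the hook at crop (680,245), let go, and the truffle sits in the middle of the dish at (148,372). I'm moving over ear a.

Call:
{"method": "drive_tool", "body": {"series": [{"tx": 0, "ty": -2, "tz": 0, "wx": 0, "wy": 0, "wz": 0, "fingers": -1}, {"tx": -1, "ty": -6, "tz": 0, "wx": 0, "wy": 0, "wz": -2, "fingers": -1}, {"tx": -2, "ty": -10, "tz": 0, "wx": 0, "wy": 0, "wz": -4, "fingers": -0.5}, {"tx": -4, "ty": -14, "tz": 0, "wx": 0, "wy": 0, "wz": -6, "fingers": 0}, {"tx": -6, "ty": -18, "tz": 0, "wx": 0, "wy": 0, "wz": -8, "fingers": 0}, {"tx": -8, "ty": -22, "tz": 0, "wx": 0, "wy": 0, "wz": -10, "fingers": 0}, {"tx": -9, "ty": -26, "tz": 0, "wx": 0, "wy": 0, "wz": -12, "fingers": 0}, {"tx": -10, "ty": -30, "tz": 0, "wx": 0, "wy": 0, "wz": -14, "fingers": 0}, {"tx": -11, "ty": -34, "tz": 0, "wx": 0, "wy": 0, "wz": -16, "fingers": 0}, {"tx": -11.5, "ty": -37, "tz": 0, "wx": 0, "wy": 0, "wz": -18, "fingers": 0}, {"tx": -12, "ty": -39, "tz": 0, "wx": 0, "wy": 0, "wz": -20.6, "fingers": 0}, {"tx": -12, "ty": -39, "tz": 0, "wx": 0, "wy": 0, "wz": -20.6, "fingers": 0}]}}

```text
time: 13.3
ee_pos: [0.4425, 0.1336, 0.2673]
orientation: [0.997, 0.079, -0.001, -0.0]
contact_force: [-0.3, -0.3, -0.4]
grip_width: 0.499
grip_force: 0.0
```

Run:
```python
from h import *
o=get_obs(); print(o['time'],o['ee_pos'],o['grip_width'],rel([.469,.2765,.17])); print(Ro.from_quat(o['orientation']).as_matrix().round(3))
```

```text
13.3 [0.44249343 0.13363502 0.26728233] 0.49914441364911566 [  4.89000411 -13.68678103   9.72257172]
[[ 0.988  0.158 -0.002]
 [ 0.158 -0.988  0.   ]
 [-0.002 -0.    -1.   ]]
```

Call:
{"method": "drive_tool", "body": {"series": [{"tx": 1, "ty": -3, "tz": 0, "wx": 0, "wy": 0, "wz": 0, "fingers": 0}, {"tx": 2, "ty": -6, "tz": 2, "wx": 0, "wy": 0, "wz": 0, "fingers": 0}, {"tx": 3, "ty": -9, "tz": 4, "wx": 0, "wy": 0, "wz": 0, "fingers": 0}, {"tx": 4, "ty": -11, "tz": 6, "wx": 0, "wy": 0, "wz": 0, "fingers": 0}, {"tx": 4.5, "ty": -13, "tz": 8, "wx": 0, "wy": 0, "wz": 0, "fingers": 0}, {"tx": 4.9, "ty": -13.7, "tz": 9.7, "wx": 0, "wy": 0, "wz": 0, "fingers": 0}, {"tx": 4.9, "ty": -13.7, "tz": 9.7, "wx": 0, "wy": 0, "wz": 0, "fingers": 0}, {"tx": 4.9, "ty": -13.7, "tz": 9.7, "wx": 0, "wy": 0, "wz": 0, "fingers": 0}]}}

```text
time: 14.1
ee_pos: [0.4706, 0.2737, 0.1711]
orientation: [0.997, 0.076, -0.001, 0.0]
contact_force: [-0.1, 0.1, 0.3]
grip_width: 0.496
grip_force: 0.0
```

Run:
```python
from h import *
p,d,m=snap('wrist','w5')
o=get_obs(); print(o['ee_pos']); print(Ro.from_quat(o['orientation']).as_matrix().round(4))
cv2.imwrite('pics/c5.png',cv2.resize(p[70:310,200:440,::-1],None,fx=2.5,fy=2.5,interpolation=cv2.INTER_CUBIC))
```

```text
[0.47115716 0.27385433 0.17212543]
[[ 9.883e-01  1.524e-01  4.000e-04]
 [ 1.524e-01 -9.883e-01 -2.000e-04]
 [ 3.000e-04  2.000e-04 -1.000e+00]]
```

View pics/c5.png

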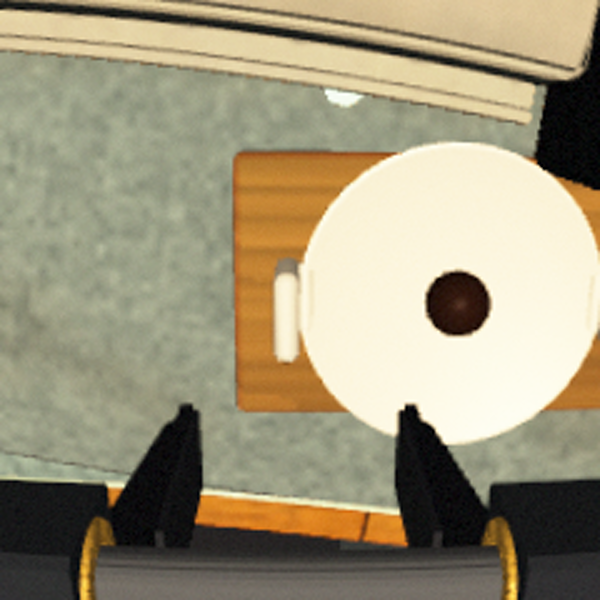

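Run:
```python
from h import *
e=wray('w5',314.8,196.9,.06); print(e, wray('w5',200+287/2.5,70+275/2.5,.06)-wray('w5',200+287/2.5,70+360/2.5,.06)); print('dish mid(truffle)',wray('w5',200+458/2.5,70+302/2.5,.035)); print(rel([*e[:2],.033]))
```

```text
[0.47074774 0.27831488 0.06      ] [0.03318748 0.00498117 0.        ]
dish mid(truffle) [0.48078747 0.20831998 0.035     ]
[ 0.02298894 -0.45012711 13.91245324]
```

Call:
{"method": "drive_tool", "body": {"series": [{"tx": 0, "ty": -0.45, "tz": 1.5, "wx": 0, "wy": 0, "wz": 0, "fingers": 0}, {"tx": 0, "ty": -0.45, "tz": 3.5, "wx": 0, "wy": 0, "wz": 0, "fingers": 0}, {"tx": 0, "ty": -0.45, "tz": 5.5, "wx": 0, "wy": 0, "wz": 0, "fingers": 0}, {"tx": 0, "ty": -0.45, "tz": 7.5, "wx": 0, "wy": 0, "wz": 0, "fingers": 0}, {"tx": 0, "ty": -0.45, "tz": 9.5, "wx": 0, "wy": 0, "wz": 0, "fingers": 0}, {"tx": 0, "ty": -0.45, "tz": 11, "wx": 0, "wy": 0, "wz": 0, "fingers": 0}, {"tx": 0, "ty": -0.45, "tz": 12, "wx": 0, "wy": 0, "wz": 0, "fingers": 0}, {"tx": 0, "ty": -0.45, "tz": 13, "wx": 0, "wy": 0, "wz": 0, "fingers": 0}, {"tx": 0, "ty": -0.45, "tz": 13.6, "wx": 0, "wy": 0, "wz": 0, "fingers": 0}, {"tx": 0, "ty": -0.45, "tz": 13.8, "wx": 0, "wy": 0, "wz": 0, "fingers": 0}, {"tx": 0, "ty": -0.45, "tz": 13.8, "wx": 0, "wy": 0, "wz": 0, "fingers": 0}]}}

```text
time: 15.25
ee_pos: [0.4703, 0.2792, 0.0338]
orientation: [0.997, 0.077, 0.0, -0.0]
contact_force: [-0.3, -0.1, -0.6]
grip_width: 0.503
grip_force: 0.0
```

Call:
{"method": "drive_tool", "body": {"series": [{"tx": 0, "ty": 0, "tz": 0, "wx": 0, "wy": 0, "wz": 0, "fingers": 0.2}, {"tx": 0, "ty": 0, "tz": 0, "wx": 0, "wy": 0, "wz": 0, "fingers": 0.4}, {"tx": 0, "ty": 0, "tz": 0, "wx": 0, "wy": 0, "wz": 0, "fingers": 0.6}, {"tx": 0, "ty": 0, "tz": 0, "wx": 0, "wy": 0, "wz": 0, "fingers": 0.68}, {"tx": 0, "ty": 0, "tz": 0, "wx": 0, "wy": 0, "wz": 0, "fingers": 0.72}, {"tx": 0, "ty": 0, "tz": 0, "wx": 0, "wy": 0, "wz": 0, "fingers": 0.76}, {"tx": 0, "ty": 0, "tz": 0, "wx": 0, "wy": 0, "wz": 0, "fingers": 0.8}, {"tx": 0, "ty": 0, "tz": 0, "wx": 0, "wy": 0, "wz": 0, "fingers": 1}, {"tx": 0, "ty": 0, "tz": 0, "wx": 0, "wy": 0, "wz": 0, "fingers": 1}], "squeeze": 5}}

```text
time: 16.15
ee_pos: [0.4701, 0.2789, 0.0337]
orientation: [0.997, 0.077, -0.0, 0.0]
contact_force: [-0.6, -1.4, 1.7]
grip_width: 0.104
grip_force: 5.0
```

Call:
{"method": "drive_tool", "body": {"series": [{"tx": 0, "ty": 0, "tz": 0, "wx": 0, "wy": 0, "wz": 0, "fingers": 1}, {"tx": 0, "ty": 0, "tz": 0, "wx": 0, "wy": 0, "wz": 0, "fingers": 1}, {"tx": 0, "ty": 0, "tz": 0, "wx": 0, "wy": 0, "wz": 0, "fingers": 1}], "squeeze": 55}}

```text
time: 16.45
ee_pos: [0.4701, 0.2791, 0.0337]
orientation: [0.997, 0.077, -0.0, 0.0]
contact_force: [-1.0, -2.1, 1.4]
grip_width: 0.103
grip_force: 55.0
```

Call:
{"method": "drive_tool", "body": {"series": [{"tx": 0, "ty": 0, "tz": -0.1, "wx": 0, "wy": 0, "wz": 0, "fingers": 1}, {"tx": 0, "ty": 0, "tz": -0.2, "wx": 0, "wy": 0, "wz": 0, "fingers": 1}, {"tx": 0, "ty": 0, "tz": -0.3, "wx": 0, "wy": 0, "wz": 0, "fingers": 1}, {"tx": 0, "ty": 0, "tz": -0.4, "wx": 0, "wy": 0, "wz": 0, "fingers": 1}, {"tx": 0, "ty": 0, "tz": -0.5, "wx": 0, "wy": 0, "wz": 0, "fingers": 1}, {"tx": 0, "ty": 0, "tz": -0.5, "wx": 0, "wy": 0, "wz": 0, "fingers": 1}]}}

```text
time: 17.05
ee_pos: [0.4702, 0.2792, 0.0389]
orientation: [0.997, 0.077, 0.0, -0.0]
contact_force: [-0.2, -0.5, -2.7]
grip_width: 0.103
grip_force: 55.0
```

```bash
cat > tilt.py <<'E'
# dish plane + truffle from wrist depth: white pixels on the dish, rim ring
from h import *
import sys
f=sys.argv[1]; p,d,m=snap('wrist',f); o=get_obs()
K=m['K']; v,u=np.mgrid[:400,:640]; a=u-K[0,2]; b=v-K[1,2]; r=np.hypot(a,b)+1e-9; th=r/K[0,0]
c=np.stack([a/r*np.tan(th)*d,b/r*np.tan(th)*d,d],-1); X=(c-m['t'])@m['R']
q=Ro.from_quat(o['orientation']).apply([0,1,0]); q[2]=0
cen=o['ee_pos']+.071*q; h=np.hypot(X[...,0]-cen[0],X[...,1]-cen[1])
br=(p.min(-1)>150)&(d>0)&(h<.06)&(np.abs(X[...,2]-o['ee_pos'][2])<.06)
Y=X[br]; cx=Y-cen
hh=np.hypot(cx[:,0],cx[:,1]); pr=np.interp(hh,[0,45e-3,64e-3],[8e-3,12e-3,18e-3])
A=np.c_[cx[:,:2],np.ones(len(Y))]; s=np.linalg.lstsq(A,Y[:,2]-pr,rcond=None)[0]
res=Y[:,2]-pr-A@s
k=np.abs(res)<.006; s=np.linalg.lstsq(A[k],(Y[:,2]-pr)[k],rcond=None)[0]
print('n',len(Y),'slope along tool y / x',s[:2]@q[:2],s[:2]@[q[1],-q[0]],'underside z',s[2],'res',res[k].std())
dk=(p.max(-1)<100)&(h<.04)&(d>0)&(X[...,2]>s[2]+.005)
n=dk.sum(); t=[u[dk].mean(),v[dk].mean()]; print('truffle px',t,n,'off',(wray(f,*t,s[2]+.022)-cen)[:2].round(4)); print(o['time'],o['ee_pos'],o['contact_force'],'cen',cen)
E
python3 tilt.py w6
```

```text
n 15451 slope along tool y / x 0.0037210983578235615 -0.0014245048840552986 underside z 0.016947064911861986 res 0.0006218478616525649
truffle px [np.float64(519.669163626889), np.float64(327.77123501823866)] 15352 off [-0.0662 -0.1114]
17.1 [0.47014347 0.27920072 0.03873094] [ 0.84490115 -0.44350464 -1.91441093] cen [0.48104531 0.20904269 0.03873094]
```

Call:
{"method": "drive_tool", "body": {"series": [{"tx": 0, "ty": 0, "tz": -0.2, "wx": 0, "wy": 0, "wz": 0, "fingers": 1}, {"tx": 0, "ty": 0, "tz": -0.5, "wx": 0, "wy": 0, "wz": 0, "fingers": 1}, {"tx": 0, "ty": 0, "tz": -0.9, "wx": 0, "wy": 0, "wz": 0, "fingers": 1}, {"tx": 0, "ty": 0, "tz": -1.3, "wx": 0, "wy": 0, "wz": 0, "fingers": 1}, {"tx": 0, "ty": 0, "tz": -1.7, "wx": 0, "wy": 0, "wz": 0, "fingers": 1}, {"tx": 0, "ty": 0, "tz": -2.1, "wx": 0, "wy": 0, "wz": 0, "fingers": 1}, {"tx": 0, "ty": 0, "tz": -2.5, "wx": 0, "wy": 0, "wz": 0, "fingers": 1}, {"tx": 0, "ty": 0, "tz": -2.8, "wx": 0, "wy": 0, "wz": 0, "fingers": 1}, {"tx": 0, "ty": 0, "tz": -3, "wx": 0, "wy": 0, "wz": 0, "fingers": 1}, {"tx": 0, "ty": 0, "tz": -3, "wx": 0, "wy": 0, "wz": 0, "fingers": 1}, {"tx": 0, "ty": 0, "tz": -3, "wx": 0, "wy": 0, "wz": 0, "fingers": 1}]}}

```text
time: 18.2
ee_pos: [0.47, 0.2791, 0.0686]
orientation: [0.997, 0.077, -0.0, 0.0]
contact_force: [-0.5, -0.4, -2.1]
grip_width: 0.106
grip_force: 55.0
```

```bash
sed -i "s/(X\[...,2\]>s\[2\]+.005)/(X[...,2]>s[2]+.005)\&(X[...,2]<s[2]+.045)/" tilt.py; python3 tilt.py w7
```

```text
n 15442 slope along tool y / x 0.0039266589683262 -0.0010314896486198998 underside z 0.04670810578105874 res 0.0006298406132445619
truffle px [np.float64(430.52763819095475), np.float64(248.1608040201005)] 1393 off [-0.0004  0.0008]
18.25 [0.46996201 0.27907121 0.06847027] [-1.07926859  0.07989347 -3.47922781] cen [0.48086351 0.20891312 0.06847027]
```

Call:
{"method": "drive_tool", "body": {"series": [{"tx": -0.2, "ty": -0.03, "tz": -0.2, "wx": 0, "wy": 0, "wz": 0, "fingers": 1}, {"tx": -0.6, "ty": -0.09, "tz": -0.6, "wx": 0, "wy": 0, "wz": 0, "fingers": 1}, {"tx": -1.1, "ty": -0.17, "tz": -1.1, "wx": 0, "wy": 0, "wz": 0, "fingers": 1}, {"tx": -1.6, "ty": -0.25, "tz": -1.6, "wx": 0, "wy": 0, "wz": 0, "fingers": 1}, {"tx": -2.2, "ty": -0.34, "tz": -2.2, "wx": 0, "wy": 0, "wz": 0, "fingers": 1}, {"tx": -2.8, "ty": -0.43, "tz": -2.8, "wx": 0, "wy": 0, "wz": 0, "fingers": 1}, {"tx": -3.4, "ty": -0.52, "tz": -3.4, "wx": 0, "wy": 0, "wz": 0, "fingers": 1}, {"tx": -3.9, "ty": -0.6, "tz": -3.9, "wx": 0, "wy": 0, "wz": 0, "fingers": 1}, {"tx": -4.4, "ty": -0.68, "tz": -4.3, "wx": 0, "wy": 0, "wz": 0, "fingers": 1}, {"tx": -4.8, "ty": -0.74, "tz": -4.7, "wx": 0, "wy": 0, "wz": 0, "fingers": 1}, {"tx": -5, "ty": -0.77, "tz": -4.8, "wx": 0, "wy": 0, "wz": 0, "fingers": 1}, {"tx": -5, "ty": -0.77, "tz": -4.8, "wx": 0, "wy": 0, "wz": 0, "fingers": 1}]}}

```text
time: 19.45
ee_pos: [0.4194, 0.2791, 0.1168]
orientation: [0.997, 0.077, 0.0, -0.0]
contact_force: [0.0, -0.6, -1.6]
grip_width: 0.101
grip_force: 55.0
```

```bash
python3 tilt.py w8
python3 - <<'E'
from h import *
print(get_obs()['qpos'])
# rows: tool turns wz=-a about dish centre at tool (0,7.1): shift = c - R c
for a in [0,1,3,6,9.5,13,16.5,20,23.5,26.5,29,30]:
    t=np.radians(-a); c=np.array([0,7.1]); R=np.array([[np.cos(t),-np.sin(t)],[np.sin(t),np.cos(t)]]); print(a,(c-R@c).round(2))
E
```

```text
n 15459 slope along tool y / x 0.004166959502691595 -0.002028636102321935 underside z 0.09495012733119058 res 0.0006360743547595558
truffle px [np.float64(430.5060844667144), np.float64(248.184681460272)] 1397 off [-0.0005  0.0009]
19.5 [0.41943827 0.27904624 0.11658485] [ 0.55983999 -0.26117326 -3.85102117] cen [0.43034643 0.20888919 0.11658485]
[ 4.80475574e-01 -1.20190012e-01  2.06521215e+00 -4.95588166e-05
  1.19657891e+00  1.89704306e+00]
0 [0. 0.]
1 [-0.12  0.  ]
3 [-0.37  0.01]
6 [-0.74  0.04]
9.5 [-1.17  0.1 ]
13 [-1.6   0.18]
16.5 [-2.02  0.29]
20 [-2.43  0.43]
23.5 [-2.83  0.59]
26.5 [-3.17  0.75]
29 [-3.44  0.89]
30 [-3.55  0.95]
```

Call:
{"method": "drive_tool", "body": {"series": [{"tx": -0.12, "ty": 0, "tz": 0, "wx": 0, "wy": 0, "wz": -1, "fingers": 1}, {"tx": -0.37, "ty": 0.01, "tz": 0, "wx": 0, "wy": 0, "wz": -3, "fingers": 1}, {"tx": -0.74, "ty": 0.04, "tz": 0, "wx": 0, "wy": 0, "wz": -6, "fingers": 1}, {"tx": -1.17, "ty": 0.1, "tz": 0, "wx": 0, "wy": 0, "wz": -9.5, "fingers": 1}, {"tx": -1.6, "ty": 0.18, "tz": 0, "wx": 0, "wy": 0, "wz": -13, "fingers": 1}, {"tx": -2.02, "ty": 0.29, "tz": 0, "wx": 0, "wy": 0, "wz": -16.5, "fingers": 1}, {"tx": -2.43, "ty": 0.43, "tz": 0, "wx": 0, "wy": 0, "wz": -20, "fingers": 1}, {"tx": -2.83, "ty": 0.59, "tz": 0, "wx": 0, "wy": 0, "wz": -23.5, "fingers": 1}, {"tx": -3.17, "ty": 0.75, "tz": 0, "wx": 0, "wy": 0, "wz": -26.5, "fingers": 1}, {"tx": -3.44, "ty": 0.89, "tz": 0, "wx": 0, "wy": 0, "wz": -29, "fingers": 1}, {"tx": -3.55, "ty": 0.95, "tz": 0, "wx": 0, "wy": 0, "wz": -30, "fingers": 1}, {"tx": -3.55, "ty": 0.95, "tz": 0, "wx": 0, "wy": 0, "wz": -30, "fingers": 1}]}}

```text
time: 20.7
ee_pos: [0.3858, 0.2641, 0.1164]
orientation: [0.943, 0.332, -0.0, 0.0]
contact_force: [-0.0, -0.0, -1.7]
grip_width: 0.104
grip_force: 55.0
```

```bash
python3 tilt.py w9; python3 -c "
from h import *
print(get_obs()['qpos'])"
```

```text
n 15423 slope along tool y / x 0.0019030609348864055 0.00012513619639289395 underside z 0.09457500018168996 res 0.0006281537662633673
truffle px [np.float64(430.54649499284693), np.float64(248.10801144492132)] 1398 off [-0.0004  0.0004]
20.75 [0.38588689 0.26416634 0.11650853] [ 0.33985599 -0.47246017 -2.42192092] cen [0.4303784  0.20883547 0.11650853]
[ 4.85430497e-01 -2.08258722e-01  2.14172075e+00 -8.54236783e-06
  1.20839626e+00  1.37899441e+00]
```

Still level, with the truffle centred. I repeat this turn twice more.

Call:
{"method": "drive_tool", "body": {"series": [{"tx": -0.12, "ty": 0, "tz": 0, "wx": 0, "wy": 0, "wz": -1, "fingers": 1}, {"tx": -0.37, "ty": 0.01, "tz": 0, "wx": 0, "wy": 0, "wz": -3, "fingers": 1}, {"tx": -0.74, "ty": 0.04, "tz": 0, "wx": 0, "wy": 0, "wz": -6, "fingers": 1}, {"tx": -1.17, "ty": 0.1, "tz": 0, "wx": 0, "wy": 0, "wz": -9.5, "fingers": 1}, {"tx": -1.6, "ty": 0.18, "tz": 0, "wx": 0, "wy": 0, "wz": -13, "fingers": 1}, {"tx": -2.02, "ty": 0.29, "tz": 0, "wx": 0, "wy": 0, "wz": -16.5, "fingers": 1}, {"tx": -2.43, "ty": 0.43, "tz": 0, "wx": 0, "wy": 0, "wz": -20, "fingers": 1}, {"tx": -2.83, "ty": 0.59, "tz": 0, "wx": 0, "wy": 0, "wz": -23.5, "fingers": 1}, {"tx": -3.17, "ty": 0.75, "tz": 0, "wx": 0, "wy": 0, "wz": -26.5, "fingers": 1}, {"tx": -3.44, "ty": 0.89, "tz": 0, "wx": 0, "wy": 0, "wz": -29, "fingers": 1}, {"tx": -3.55, "ty": 0.95, "tz": 0, "wx": 0, "wy": 0, "wz": -30, "fingers": 1}, {"tx": -3.55, "ty": 0.95, "tz": 0, "wx": 0, "wy": 0, "wz": -30, "fingers": 1}]}}

```text
time: 21.95
ee_pos: [0.3642, 0.2345, 0.1166]
orientation: [0.825, 0.565, -0.0, -0.0]
contact_force: [-0.4, 0.3, -2.9]
grip_width: 0.098
grip_force: 55.0
```

Call:
{"method": "drive_tool", "body": {"series": [{"tx": -0.12, "ty": 0, "tz": 0, "wx": 0, "wy": 0, "wz": -1, "fingers": 1}, {"tx": -0.37, "ty": 0.01, "tz": 0, "wx": 0, "wy": 0, "wz": -3, "fingers": 1}, {"tx": -0.74, "ty": 0.04, "tz": 0, "wx": 0, "wy": 0, "wz": -6, "fingers": 1}, {"tx": -1.17, "ty": 0.1, "tz": 0, "wx": 0, "wy": 0, "wz": -9.5, "fingers": 1}, {"tx": -1.6, "ty": 0.18, "tz": 0, "wx": 0, "wy": 0, "wz": -13, "fingers": 1}, {"tx": -2.02, "ty": 0.29, "tz": 0, "wx": 0, "wy": 0, "wz": -16.5, "fingers": 1}, {"tx": -2.43, "ty": 0.43, "tz": 0, "wx": 0, "wy": 0, "wz": -20, "fingers": 1}, {"tx": -2.83, "ty": 0.59, "tz": 0, "wx": 0, "wy": 0, "wz": -23.5, "fingers": 1}, {"tx": -3.17, "ty": 0.75, "tz": 0, "wx": 0, "wy": 0, "wz": -26.5, "fingers": 1}, {"tx": -3.44, "ty": 0.89, "tz": 0, "wx": 0, "wy": 0, "wz": -29, "fingers": 1}, {"tx": -3.55, "ty": 0.95, "tz": 0, "wx": 0, "wy": 0, "wz": -30, "fingers": 1}, {"tx": -3.55, "ty": 0.95, "tz": 0, "wx": 0, "wy": 0, "wz": -30, "fingers": 1}]}}

```text
time: 23.15
ee_pos: [0.3603, 0.1979, 0.1167]
orientation: [0.651, 0.759, -0.0, 0.0]
contact_force: [-0.8, 0.5, -2.3]
grip_width: 0.102
grip_force: 55.0
```

Call:
{"method": "drive_tool", "body": {"series": [{"tx": 0, "ty": 0, "tz": 0, "wx": 0, "wy": 0, "wz": 0, "fingers": 1}, {"tx": 0, "ty": 0, "tz": 0, "wx": 0, "wy": 0, "wz": 0, "fingers": 1}, {"tx": 0, "ty": 0, "tz": 0, "wx": 0, "wy": 0, "wz": 0, "fingers": 1}, {"tx": 0, "ty": 0, "tz": 0, "wx": 0, "wy": 0, "wz": 0, "fingers": 1}, {"tx": 0, "ty": 0, "tz": 0, "wx": 0, "wy": 0, "wz": 0, "fingers": 1}]}}

```text
time: 23.65
ee_pos: [0.3602, 0.1981, 0.1166]
orientation: [0.651, 0.759, -0.0, -0.0]
contact_force: [0.3, 0.2, -2.7]
grip_width: 0.102
grip_force: 55.0
```

```bash
python3 tilt.py w10
python3 - <<'E'
from h import *
o=get_obs();R=Ro.from_quat(o['orientation']).as_matrix();print('dish y yaw',np.degrees(np.arctan2(R[1,1],R[0,1])))
snap('top','t3'); P,p,d=cloud('t3'); q=P[150:270,390:450].reshape(-1,3)
m=(q[:,2]>.12)&(np.hypot(q[:,0]-.481,q[:,1]+.274)<.05); print('cover area',m.sum(),np.median(q[m],0),q[m][:,2].max())
E
```

```text
n 15313 slope along tool y / x -0.0029805311742452153 0.0008075594755301254 underside z 0.09473760500581724 res 0.0006288748302134726
truffle px [np.float64(430.55547602004293), np.float64(248.11739441660703)] 1397 off [0.0003 0.0002]
23.7 [0.36026501 0.19806617 0.11668419] [ 0.36932797  0.53601164 -3.22731029] cen [0.43042337 0.2089659  0.11668419]
dish y yaw 8.830810809625742
cover area 342 [ 0.47779415 -0.2708679   0.13821706] 0.2055477280132082
```

```bash
python3 -c "
from cell import *
print(finish_job())"
```

```text
the job is handed in; nothing more can be done
None
```

I handed the job in at 23.7 s. The steel cover hangs by its handle on the hook, and ear a holds the dish still and level, a quarter turn round, 8 cm above the board with the truffle in its middle; the system returned no verdict.

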